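# Open the bead case and point out the long bead

## Robot

A 7-joint arm with a two-finger parallel gripper is mounted at the origin on the work surface. World frame = base frame: x ahead of the robot, y to its left, z up, the work surface at z = 0. Lengths are in m, angles in rad, forces in N, time in s.
With the tool pointing down it reaches from about 0.35 to 0.9 m from the base axis. Payload 8.1 kg.
Tool frame: the origin (TCP) lies between the finger pads, 19 mm behind the fingertips; this is the grasp point; z points along the fingers, y is the line along which they close (so a half turn about z gives the same grasp; the last joint's range is limited). The gripper opens to 92 mm and grips with 3 to 60 N. Pads are 19 mm wide; open, the fingers measure 130 mm over their backs; the gripper's body (75 mm by 190 mm) begins 47 mm behind the grasp point.
Start: joints at [-1.445, 0.434, 0.025, 1.573, -0.012, 1.134, -0.075], TCP at [0.142, 0.609, 0.246] pointing down, gripper open.
Joint ranges: [-2.62, 2.62], [-0.44, 2.09], [-1.27, 1.32], [0.08, 2.57], [-1.32, 4.46], [0.12, 2], [-2.74, 2.74]. Speed limits (rad/s): [2.22, 2.22, 3.01, 3.01, 3.14, 3.14, 3.14].

## Interface

Orientations are given as a rotation vector (axis times angle).
In Python, from cell import arm gives the robot as it stands.
- The arm moves only by the tool arm_command, never from a script. Its argument "targets" is a list that holds one entry, the list of rows, each a list of 6 numbers: the shift along the tool's x, y, z in m, then the turn, a rotation vector about the tool's x, y, z in rad. A call has 1 to 10 rows; each row shifts and turns the commanded pose from where the row before left it, along the tool's axes as they then stand; what a row does not reach is not made up. A row lasts 1/8 s, in which the tool goes at most 62.5 mm and 10.7 degrees, less where a joint would pass 70% of its speed; a pose out of reach is approached as far as the arm can. A call with a gripper value outside its range is refused whole. "jaw" is the finger opening in m, from 0 to 0.0918, set as the call begins (left out, the last holds). The fingers move at their own pace and stop on an object; "newtons" is the grip in N (left out, the last holds). Time passes only in rows, so rows that do not move let the fingers close. It gives the time, the measured TCP pose, the force, the opening and the grip force at its end, in the units of the state.
- arm.observe(): the state, without advancing time (a new reading comes with each control period).
- arm.get_image(name): name is "scene" or "top" or "wrist"; returns a dict with "pixels" (400x640x3 uint8, red, green, blue), "z_map" (400x640 float32, m along the optical axis (not along the pixel's ray), 0 where there is no reading), "fx", "fy", "cx", "cy" (pixels), "xyz" and "rotation" of the camera in the world; the wrist camera has in their place "T_tool_cam" (4x4, takes a point from camera to tool coordinates, whose origin is the TCP and whose axes are the flange's). Camera axes: x right, y down, z forward; pixel columns grow to the right and rows downward; lengths in m; the calibration is good to about 2 mm. The wrist camera is an equidistant fisheye: a pixel r from the principal point sees the ray r / f radians off the axis. A picture is of the moment at which its call begins: read the wrist's pose just before it.
- arm.sign_off(): hands the job in; it is judged then, once.
The state is a dict: "clock": time; "joints": joint angles; "dq": joint speeds; "joint_efforts": joint torques, N m; "position": TCP position; "ee_rot": TCP orientation; "force": force on the tool from outside, world axes, zero at the start; "ft_torque": the same for the moment, N m; "width": opening from 0.0 (shut) to 1.0 (fully open); "gripper_force": force on a finger pad.
Only numpy, scipy, OpenCV 4.12 (cv2) and the standard library are available. Lean on these libraries where they do the work, as an engineer would, in place of code of your own. Each camera call takes 0.05 s, during which the arm holds its last target. There are 200 camera calls.

## Task

A customer wants to see the long bead: push the sliding cover of the wooden bead case away from the robot until it is fully open. Then point straight down at the long bar-shaped bead, with the fingertips two or three centimetres above its middle, stay there for two seconds and finish still pointing at it. Touch none of the beads, pick nothing up, and leave the things around the case where they stand.

Things in the scene. Friction and masses are not known exactly. Their poses are not given: they have to be found in the camera images.
- bead_case: Low pale wooden case fixed to the bench, 190 (x) by 200 (y) by 34 mm high, open on top. Origin: centre of its underside; x axis away from the robot (yaw within 0.35 rad). The near part holds three compartments, the far part is an empty well.
- wells (a point): Middle of the floor of the central compartment, at case x -50, y 0, z 6 mm. Three equal compartments lie side by side along case y (pitch 65 mm, two outer centres within 1 mm of y -65 and +65 mm), each about 78 (x) by 58 (y) mm inside, with walls up to 34 mm above the bench. One bead lies in each.
- cover (a joint): Slide of the cover along the case's x axis, m: 0 shut over the compartments, 0.090 fully open over the empty far part (end stop). It starts shut or up to 0.025 open. It takes about 1.5 N to slide and stays where it is left.
- cover_stop (a point): Middle of the upright near face (it looks to case -x) of the wedge-shaped thumb stop, 90 mm wide along y, 20 mm high, sloping down to its far side, on the cover: a plywood plate 92 (x) by 200 (y) by 6 mm, top 40.5 mm above the bench. The point is 10 mm above the plate's top, at case x -70 mm + joint value, y 0, z 50.5 mm.
- long_bead: Long bar-shaped blue glass bead, 42 mm long (its x axis) by 15 by 15 mm, lying loose in any one of the three compartments. Origin: centre of its underside, z up; its top is 15 mm above. Hidden wholly or mostly by the cover at the start.
- round_bead: Round bead of the same blue glass, diameter 26 mm, 20 mm high, in another compartment. Origin: centre of its underside.
- ring_bead: Flat ring-shaped bead of the same blue glass, outside diameter 32 mm, hole 12 mm, 9 mm high, in another compartment. Origin: centre of its underside.
- cone: Black display cone, foot diameter 52 mm, with a white bead on its tip, 84 mm high in all; loose, beside the case. Origin: centre of its underside.
- jar: Small amber jar with a steel cap, diameter 52 mm, 75 mm high; loose, on the other side of the case. Origin: centre of its underside.
- marver: Dark flat shaping block, 50 by 80 by 14 mm; loose, beyond the case. Origin: centre of its underside.

How it is judged:
By the outcome, as a careful person would: the job done as asked, in the order asked, and still so for the second after the job is handed in, with the robot touching nothing.
It also fails if it takes over 42 s, if anything falls off the work surface, if the arm or the gripper's body presses on something with over 40 N, if the wrist force passes 120 N, or if a joint passes its speed limit or range.

## Working session

There is one attempt and no reset: what is moved stays moved. The work goes in short steps, Python scripts to look and compute and a tool call to move; the robot and the scene stay as the last step left them, time stands still between calls to the robot, and variables do not carry over. Pictures are saved under pics/ and viewed, at most 10 in all, crops included, and the job is handed in when it is done.

Besides the shell and the picture viewer there is one more tool, called as a command line: name --argument value ..., lists and objects as JSON in quotes. arm_command: Moves the arm, as the interface text tells. Its arguments: {"type":"object","properties":{"targets":{"type":"array","items":{"type":"array","items":{"type":"array","items":{"type":"number"}}}},"jaw":{"type":"number"},"newtons":{"type":"number"}},"required":["targets"]}

```bash
mkdir -p pics
python3 - <<'E'
from cell import arm
import cv2,numpy as np
s=arm.observe();print(s)
for n in("top","scene"):
    d=arm.get_image(n);cv2.imwrite(f"pics/{n}0.png",d["pixels"][:,:,::-1]);np.savez(f"{n}0.npz",**d)
    print(n,d["fx"],d["fy"],d["cx"],d["cy"],d["xyz"],d["rotation"])
E
```

```text
{'clock': 0.0, 'joints': array([-1.44461099,  0.43522567,  0.02496635,  1.57408774, -0.01163074,
        1.13399989, -0.07516308]), 'dq': array([-0.00126997,  0.00101938,  0.00061402, -0.00117851,  0.00017048,
       -0.00106348,  0.00043308]), 'joint_efforts': array([ 1.39520571e-04, -6.67866039e+01,  9.85430516e-01, -3.14453351e+01,
       -6.04037731e-02,  4.28115728e-02,  1.69645546e-04]), 'position': array([0.14167762, 0.60823737, 0.24474682]), 'ee_rot': array([-3.58802230e-01, -3.12096697e+00,  2.47251168e-03]), 'force': array([-0.08919308,  0.37239597, -0.28394685]), 'ft_torque': array([-0.06315944,  0.02896237, -0.01926421]), 'gripper_force': 0.0, 'width': 0.9961252820830715}
top 411.5080493247231 411.5080493247231 318.4717340610246 207.85746621403896 [0.44567572 0.03013428 0.87383209] [-2.10539876  2.12549094 -0.1742544 ]
scene 467.65777475392844 467.65777475392844 320.72152078794176 200.94188320343648 [1.43257502 0.22506753 0.670398  ] [-1.49738654 -1.85303103  0.92905181]
```

View pics/top0.png

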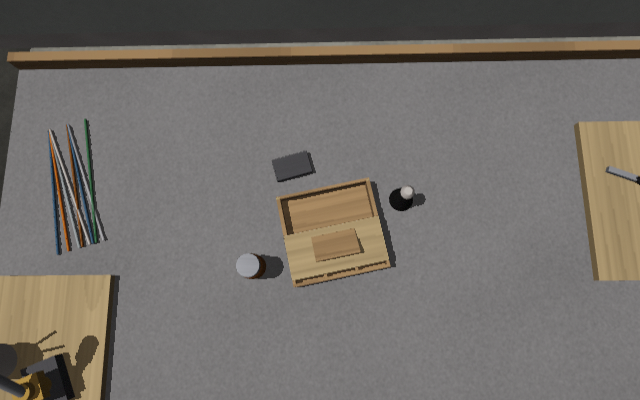

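View pics/scene0.png

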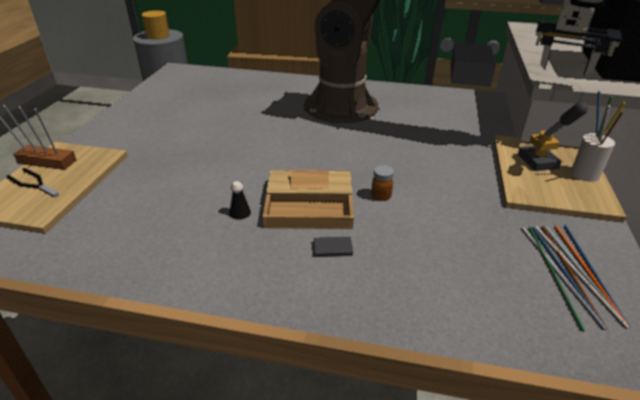

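The top view shows the case around (335,232), with the thumb stop at (336,245), the jar at (250,266), the cone at (402,198) and the marver at (292,166). The scene view agrees: the cover is nearly shut and the far well is empty. Next I'll measure these from depth.

```bash
cat > h.py <<'E'
import numpy as np,cv2
from scipy.spatial.transform import Rotation as R
def world(d):
    v,u=np.mgrid[0:400,0:640];z=d["z_map"]
    p=np.stack([(u-d["cx"])/d["fx"]*z,(v-d["cy"])/d["fy"]*z,z],-1)
    return p@R.from_rotvec(d["rotation"]).as_matrix().T+d["xyz"]
def cast(d,uv,h):
    uv=np.atleast_2d(uv)
    r=np.c_[(uv[:,0]-d["cx"])/d["fx"],(uv[:,1]-d["cy"])/d["fy"],np.ones(len(uv))]@R.from_rotvec(d["rotation"]).as_matrix().T
    return d["xyz"]+r*((h-d["xyz"][2])/r[:,2])[:,None]
E
python3 - <<'E'
from h import *
d=dict(np.load("top0.npz"));W=world(d)
np.set_printoptions(precision=4,suppress=True)
print("bench z",np.median(W[100:150,400:500,2]))
hsv=cv2.cvtColor(d["pixels"],cv2.COLOR_RGB2HSV)
m=((hsv[...,1]>70)&(hsv[...,2]>60)).astype(np.uint8); m[:170]=0;m[300:]=0;m[:,:270]=0;m[:,400:]=0
n,l,st,c=cv2.connectedComponentsWithStats(m);k=1+st[1:,4].argmax()
m=l==k
def rect(mask,name):
    v,u=np.where(mask);P=W[v,u];r=cv2.minAreaRect((P[:,:2]*1000).astype(np.float32));print(name,len(u),r,"z",np.percentile(P[:,2],[5,50,95]));return r
roi=np.zeros_like(m);roi[180:300,270:395]=1
v,u=np.where(m)
q=cast(d,np.c_[u,v],.034);print("case ray@34",cv2.minAreaRect((q[:,:2]*1000).astype(np.float32)))
rect(m&(W[...,2]>.025),"case")
rect(roi&(W[...,2]>.0375),"plate+")
rect(roi&(W[...,2]>.046),"stop")
rect(roi&(W[...,2]>.054),"stop top")
a=np.zeros_like(m)
for nm,(y0,y1,x0,x1),h in(("jar",(245,290,225,272),.06),("cone",(180,215,385,420),.02),("marver",(145,185,268,318),.009)):
    b=np.zeros_like(m);b[y0:y1,x0:x1]=1;rect(b&(W[...,2]>h),nm)
im=cv2.resize(d["pixels"][170:300,265:400,::-1],None,fx=4.5,fy=4.5,interpolation=cv2.INTER_CUBIC);cv2.imwrite("pics/crop0.png",im)
E
```

```text
bench z -0.0009614053436053371
case ray@34 ((554.0209350585938, 19.29443359375), (191.26693725585938, 200.4631805419922), 11.558036804199219)
case 5458 ((550.2568359375, 18.845733642578125), (200.401123046875, 200.0193328857422), 11.554656982421875) z [0.032  0.0398 0.0567]
plate+ 4328 ((508.8263244628906, 10.410026550292969), (115.8534927368164, 200.0614776611328), 11.542536735534668) z [0.0381 0.0405 0.0582]
stop 901 ((507.48016357421875, 7.39678955078125), (92.35386657714844, 93.9035873413086), 25.27840232849121) z [0.047  0.0541 0.8738]
stop top 459 ((502.82391357421875, 15.619331359863281), (60.66440200805664, 101.1249008178711), 44.789588928222656) z [0.0543 0.058  0.8738]
jar 477 ((477.8277282714844, 117.52490234375), (180.7589569091797, 44.82940673828125), 83.7295913696289) z [0.0713 0.0742 0.0769]
cone 372 ((535.1724243164062, -62.08183288574219), (41.279598236083984, 253.6727294921875), 53.38521194458008) z [0.022  0.0535 0.084 ]
marver 821 ((585.7589111328125, 72.48009490966797), (292.6180114746094, 79.74483489990234), 15.571911811828613) z [0.0105 0.0132 0.0157]
```

View pics/crop0.png

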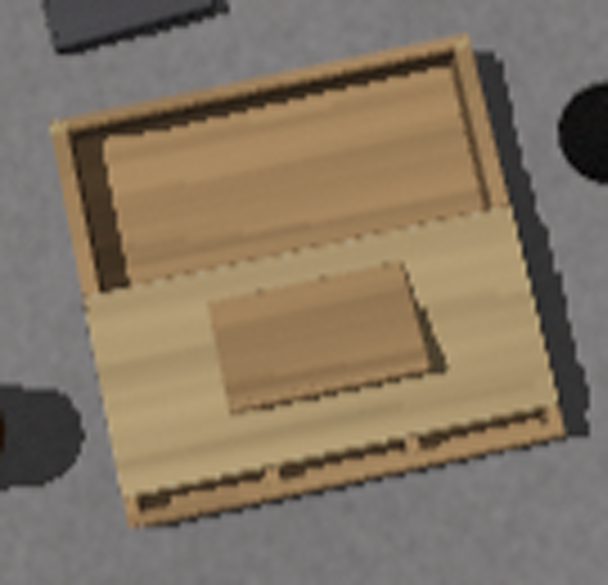

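The crop shows the near slit of compartments at (140–545, 410–505). The stop's near face runs from (232,412) to (430,372), and the cover is a little open. I'll put everything in case-frame numbers.

Run:
```python
from h import *
d=dict(np.load("top0.npz"));W=world(d)
np.set_printoptions(precision=4,suppress=True)
yaw=np.deg2rad(11.55);A=np.array([[np.cos(yaw),np.sin(yaw)],[-np.sin(yaw),np.cos(yaw)]]);o=np.array([.554,.0193])
Q=(W[...,:2]-o)@A.T;z=W[...,2]
roi=(z<.1)&(abs(Q[...,0])<.12)&(abs(Q[...,1])<.12)
for nm,k in(("case",roi&(z>.02)),("plate",roi&(z>.038)&(z<.043)),("stop",roi&(z>.047)&(z<.065)),("stoptop",roi&(z>.056)&(z<.065))):
    print(nm,np.percentile(Q[k],[1,50,99],axis=0).ravel(),k.sum())
for nm,(y0,y1,x0,x1),h in(("jar",(245,290,225,272),.06),("cone",(180,215,385,420),.015),("marver",(145,185,268,318),.009)):
    b=np.zeros(z.shape,bool);b[y0:y1,x0:x1]=1;b&=(z>h)&(z<.1);print(nm,"case lo/mid/hi",np.percentile(Q[b],[2,50,98],axis=0).ravel(),z[b].max())
from cell import arm
s=arm.observe();print(R.from_rotvec(s["ee_rot"]).as_matrix())
```

```text
case [-0.0925 -0.0983 -0.0317  0.0005  0.0952  0.099 ] 5548
plate [-0.0794 -0.0978 -0.0373  0.0015  0.011   0.0985] 3046
stop [-0.0541 -0.0437 -0.0372 -0.0001 -0.0153  0.0443] 794
stoptop [-0.0541 -0.0437 -0.0481 -0.     -0.0366  0.044 ] 285
jar case lo/mid/hi [-0.0555  0.1538 -0.0349  0.1746 -0.0137  0.1959] 0.07833792137409401
cone case lo/mid/hi [ 0.0213 -0.1738  0.0361 -0.154   0.0567 -0.1405] 0.08580133994434536
marver case lo/mid/hi [0.1376 0.0159 0.1619 0.0542 0.1866 0.0924] 0.01853093146250495
[[-0.9739  0.2268 -0.0002]
 [ 0.2268  0.9739 -0.0014]
 [-0.0001 -0.0014 -1.    ]]
```

arm_command --targets '[[[0,0,0,0,0,-0.1435],[0,0,0,0,0,-0.1435],[0,0,0,0,0,-0.1435],[-0.007,-0.025,0,0,0,0],[-0.014,-0.047,0,0,0,0],[-0.014,-0.047,0,0,0,0],[-0.014,-0.047,0,0,0,0],[-0.014,-0.047,0,0,0,0],[-0.014,-0.047,0,0,0,0],[-0.014,-0.047,0,0,0,0]]]' --jaw 0

```text
clock: 1.35
position: [0.2929, 0.3245, 0.2454]
ee_rot: [0.316, -3.126, 0.0]
force: [1.3, -0.1, 0.2]
width: 0.01
gripper_force: 0.0
```

arm_command --targets '[[[-0.014,-0.047,0,0,0,0],[-0.014,-0.047,0,0,0,0],[-0.014,-0.047,0,0,0,0],[-0.014,-0.047,0,0,0,0],[-0.014,-0.047,0,0,0,0],[-0.014,-0.047,0,0,0,0],[-0.014,-0.047,0,0,0,0],[-0.007,-0.024,0,0,0,0],[0,0,0,0,0,0],[0,0,0,0,0,0]]]'

```text
clock: 2.6
position: [0.4655, 0.0021, 0.2452]
ee_rot: [0.317, -3.125, -0.001]
force: [-0.1, 0.8, -0.6]
width: 0.001
gripper_force: 0.0
```

```bash
cat > st.py <<'E'
from h import *
from cell import arm
np.set_printoptions(precision=4,suppress=True)
s=arm.observe();yaw=np.deg2rad(11.55);A=np.array([[np.cos(yaw),np.sin(yaw)],[-np.sin(yaw),np.cos(yaw)]]);o=np.array([.554,.0193])
print(s["clock"],s["position"],"case",A@(s["position"][:2]-o),s["force"],s["width"],s["joints"]);print(R.from_rotvec(s["ee_rot"]).as_matrix())
E
python3 st.py
```

```text
2.6 [0.4655 0.0021 0.2452] case [-0.0902  0.0009] [-0.1491  0.8363 -0.617 ] 0.0005388291491823147 [-0.4409  0.1714  0.376   1.9684 -0.0742  1.0157  1.7423]
[[-0.9796 -0.2008 -0.0009]
 [-0.2008  0.9796  0.0003]
 [ 0.0008  0.0005 -1.    ]]
```

arm_command --targets '[[[0,0,0.022,0,0,0],[0,0,0.022,0,0,0],[0,0,0.022,0,0,0],[0,0,0.022,0,0,0],[0,0,0.022,0,0,0],[0,0,0.022,0,0,0],[0,0,0.022,0,0,0],[0,0,0.022,0,0,0],[0,0,0,0,0,0],[0,0,0,0,0,0]]]'

```text
clock: 3.85
position: [0.4661, 0.002, 0.0701]
ee_rot: [-0.318, 3.125, 0.001]
force: [-0.4, -0.1, 0.3]
width: 0.006
gripper_force: 0.0
```

arm_command --targets '[[[-0.008,0,0,0,0,0],[-0.008,0,0,0,0,0],[-0.008,0,0,0,0,0],[-0.008,0,0,0,0,0],[-0.008,0,0,0,0,0],[-0.008,0,0,0,0,0],[0,0,0,0,0,0]]]'

```text
clock: 4.72
position: [0.5139, 0.0111, 0.0695]
ee_rot: [-0.316, 3.125, -0.0]
force: [0.1, 0.4, -0.7]
width: 0.003
gripper_force: 0.0
```

```bash
python3 st.py
python3 - <<'E'
from cell import arm
import cv2
d=arm.get_image("top");cv2.imwrite("pics/top1.png",cv2.resize(d["pixels"][120:320,200:450,::-1],None,fx=3,fy=3))
E
```

```text
4.725 [0.5139 0.0111 0.0695] case [-0.0409  0.    ] [ 0.1323  0.4016 -0.6863] 0.0032470290353236327 [-0.3468  0.4928  0.2977  2.0467 -0.2366  0.6331  1.8817]
[[-0.9797 -0.2004  0.0009]
 [-0.2004  0.9797 -0.    ]
 [-0.0009 -0.0002 -1.    ]]
```

View pics/top1.png

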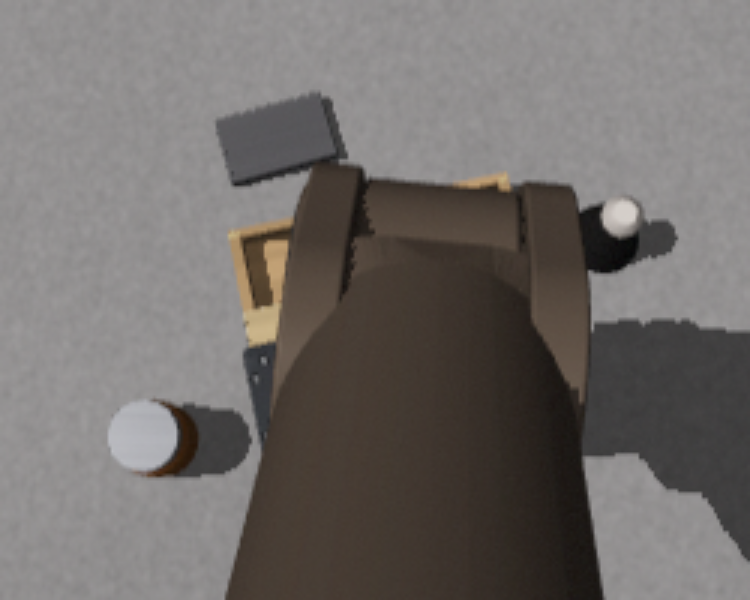

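The arm now hides the middle of the case. The jar (145,437), cone (615,225) and marver (280,137) haven't moved, and the cover has shifted forward. I'll keep pushing.

arm_command --targets '[[[-0.008,0,0,0,0,0],[-0.008,0,0,0,0,0],[-0.008,0,0,0,0,0],[-0.008,0,0,0,0,0],[-0.008,0,0,0,0,0],[-0.006,0,0,0,0,0],[0,0,0,0,0,0]]]'

```text
clock: 5.65
position: [0.559, 0.0205, 0.0697]
ee_rot: [-0.316, 3.124, 0.0]
force: [0.4, 0.1, 0.2]
width: 0.006
gripper_force: 0.0
```

arm_command --targets '[[[-0.002,0,0,0,0,0],[-0.002,0,0,0,0,0],[0,0,0,0,0,0]]]'

```text
clock: 6.02
position: [0.5622, 0.0211, 0.0696]
ee_rot: [-0.316, 3.125, 0.0]
force: [0.3, 0.5, 0.5]
width: 0.004
gripper_force: 0.1
```

arm_command --targets '[[[-0.002,0,0,0,0,0],[0,0,0,0,0,0]]]'

```text
clock: 6.28
position: [0.5634, 0.0213, 0.0694]
ee_rot: [0.316, -3.125, -0.0]
force: [-3.6, -0.6, 2.3]
width: 0.007
gripper_force: 1.7
```

```bash
python3 st.py
```

```text
6.275 [0.5634 0.0213 0.0694] case [0.0097 0.0001] [-3.593  -0.5518  2.3148] 0.007469594069372618 [-0.3452  0.555   0.2987  1.9231 -0.2434  0.6994  1.8712]
[[-0.9797 -0.2003 -0.0011]
 [-0.2003  0.9797  0.    ]
 [ 0.001   0.0002 -1.    ]]
```

arm_command --targets '[[[-0.001,0,0,0,0,0],[-0.001,0,0,0,0,0],[0,0,0,0,0,0],[0,0,0,0,0,0]]]'

```text
clock: 6.78
position: [0.5636, 0.0213, 0.0692]
ee_rot: [0.315, -3.121, -0.0]
force: [-8.9, -0.6, 7.4]
width: -0.0
gripper_force: 4.7
```

arm_command --targets '[[[0.005,0,0,0,0,0],[0.015,0,0,0,0,0],[0.02,0,0,0,0,0],[0.02,0,-0.02,0,0,0],[0.01,0,-0.03,0,0,0],[0,0,-0.03,0,0,0],[0,0,-0.03,0,0,0],[0,0,-0.02,0,0,0],[0,0,0,0,0,0],[0,0,0,0,0,0]]]'

```text
clock: 8.02
position: [0.4966, 0.0078, 0.1988]
ee_rot: [0.316, -3.125, -0.0]
force: [0.4, -0.2, -0.6]
width: 0.002
gripper_force: 0.0
```

```bash
python3 st.py
python3 - <<'E'
from cell import arm
import cv2,numpy as np
s=arm.observe();d=arm.get_image("wrist");cv2.imwrite("pics/w0.png",d["pixels"][:,:,::-1]);np.savez("w0.npz",pos=s["position"],rot=s["ee_rot"],**d)
d2=arm.get_image("scene");cv2.imwrite("pics/s1.png",cv2.resize(d2["pixels"][130:270,200:420,::-1],None,fx=3.5,fy=3.5))
print(d["fx"],d["fy"],d["cx"],d["cy"],d["T_tool_cam"])
E
```

```text
8.025 [0.4966 0.0078 0.1988] case [-0.0585  0.0002] [ 0.362 -0.236 -0.627] 0.002479049381105893 [-0.4233  0.2805  0.3755  1.9639 -0.1282  0.9204  1.7893]
[[-0.9797 -0.2004 -0.0007]
 [-0.2004  0.9797  0.0001]
 [ 0.0006  0.0003 -1.    ]]
309.70691628693146 309.70691628693146 323.87031006669577 203.0602486253106 [[-3.89034251e-04 -9.60340228e-01 -2.78830584e-01  7.42005535e-02]
 [ 9.99999165e-01 -7.17183960e-04  1.07487019e-03 -1.19962865e-03]
 [-1.23221390e-03 -2.78829933e-01  9.60339706e-01 -1.40424359e-01]
 [ 0.00000000e+00  0.00000000e+00  0.00000000e+00  1.00000000e+00]]
```

View pics/w0.png

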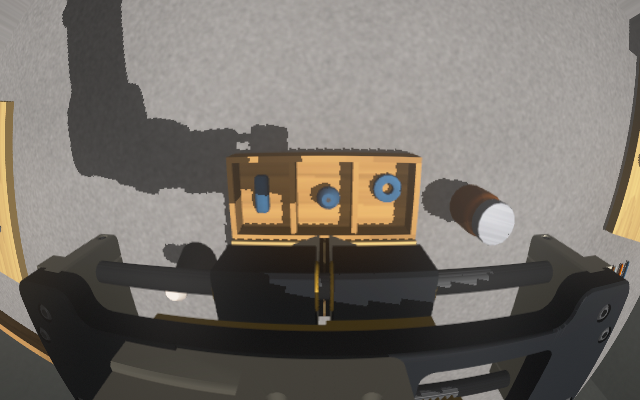

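View pics/s1.png

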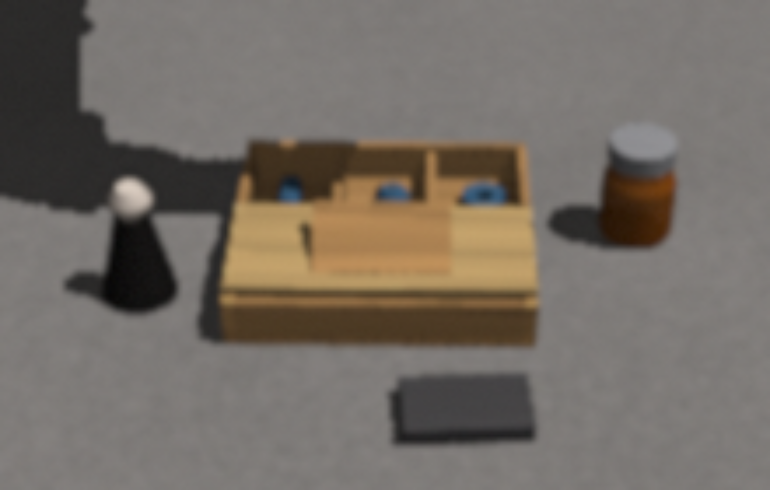

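The wrist view shows the long bead at (262,193) with its upper half in shadow, the round bead at (328,198) and the ring at (387,187). In the scene view the cover is fully forward and the other objects are undisturbed. Now I'll cast the blue pixels onto the bead-top plane.

```bash
cat > bead.py <<'E'
from h import *
import sys
np.set_printoptions(precision=4,suppress=True)
d=dict(np.load(sys.argv[1]))
hsv=cv2.cvtColor(d["pixels"],cv2.COLOR_RGB2HSV)
m=((hsv[...,0]>95)&(hsv[...,0]<130)&(hsv[...,1]>80)).astype(np.uint8)
n,l,st,c=cv2.connectedComponentsWithStats(m)
T=d["T_tool_cam"];Rt=R.from_rotvec(d["rot"]).as_matrix()
yaw=np.deg2rad(11.55);A=np.array([[np.cos(yaw),np.sin(yaw)],[-np.sin(yaw),np.cos(yaw)]]);o=np.array([.554,.0193])
for k in range(1,n):
    if st[k,4]<60: continue
    v,u=np.where(l==k);dx=(u-d["cx"])/d["fx"];dy=(v-d["cy"])/d["fy"];th=np.hypot(dx,dy);s=np.sin(th)/np.maximum(th,1e-9)
    ray=np.c_[dx*s,dy*s,np.cos(th)]@T[:3,:3].T@Rt.T;org=Rt@T[:3,3]+d["pos"]
    zz=d["z_map"][v,u];P=org+ray*(zz/np.cos(th))[:,None]
    top=P[:,2]>np.percentile(P[:,2],95)-.004
    h=.021;q=org+ray*((h-org[2])/ray[:,2])[:,None]
    f=lambda p:cv2.minAreaRect(((p[:,:2]-o)@A.T*1000).astype(np.float32))
    print(st[k],"rays",f(q),"\n  depth all",f(P),"\n  depth top",f(P[top]),"z",np.percentile(P[:,2],[5,50,95]))
E
python3 bead.py w0.npz
```

```text
[374 175  27  27 462] rays ((-57.0150032043457, 67.12701416015625), (28.70172119140625, 28.76299285888672), 0.6898118257522583) 
  depth all ((-83.61276245117188, 34.88489532470703), (117.93759155273438, 29.48337173461914), 50.29230499267578) 
  depth top ((-83.61276245117188, 34.88489532470703), (117.93759155273438, 29.48337173461914), 50.29230499267578) z [0.0151 0.0163 0.0175]
[321 190  18  18 229] rays ((-45.3509521484375, 6.414403915405273), (16.963882446289062, 19.98337173461914), 45.9132194519043) 
  depth all ((-46.40815734863281, 6.247118949890137), (17.638750076293945, 18.9670467376709), 40.813392639160156) 
  depth top ((-46.667076110839844, 5.829153060913086), (16.74913787841797, 18.60011100769043), 40.34548568725586) z [0.0239 0.0267 0.0283]
[256 194  13  19 213] rays ((-40.37101364135742, -67.67790985107422), (13.392210960388184, 19.90188980102539), 86.55075073242188) 
  depth all ((-84.94514465332031, -41.44341278076172), (19.436248779296875, 123.44635772705078), 58.68709945678711) 
  depth top ((-84.94514465332031, -41.44341278076172), (19.436248779296875, 123.44635772705078), 58.68709945678711) z [0.0177 0.0219 0.0231]
```

```bash
cat > bead2.py <<'E'
from h import *
import sys
d=dict(np.load(sys.argv[1]))
hsv=cv2.cvtColor(d["pixels"],cv2.COLOR_RGB2HSV)
T=d["T_tool_cam"];Rt=R.from_rotvec(d["rot"]).as_matrix()
yaw=np.deg2rad(11.55);A=np.array([[np.cos(yaw),np.sin(yaw)],[-np.sin(yaw),np.cos(yaw)]]);o=np.array([.554,.0193])
v,u=np.mgrid[0:400,0:640];dx=(u-d["cx"])/d["fx"];dy=(v-d["cy"])/d["fy"];th=np.hypot(dx,dy);s=np.sin(th)/np.maximum(th,1e-9)
ray=np.stack([dx*s,dy*s,np.cos(th)],-1)@T[:3,:3].T@Rt.T;org=Rt@T[:3,3]+d["pos"]
P=org+ray*(d["z_map"]/np.cos(th))[...,None]; q=org+ray*((.021-org[2])/ray[...,2])[...,None]
C=(P[...,:2]-o)@A.T*1000;D=(q[...,:2]-o)@A.T*1000
box=(abs(D[...,0]+50)<34)&(abs(D[...,1]+65)<25)&(d["z_map"]>0)
for nm,m,X in(("depth",box&(P[...,2]>.018)&(P[...,2]<.027),C),("blue rays",box&(hsv[...,0]>95)&(hsv[...,0]<140)&(hsv[...,1]>50),D)):
    n,l,st,c=cv2.connectedComponentsWithStats(m.astype(np.uint8));k=1+st[1:,4].argmax();m=l==k
    r=cv2.minAreaRect(X[m].astype(np.float32));w=A.T@(np.array(r[0])/1000)+o
    print(nm,st[k],r,"world",w,"z",np.median(P[m][:,2]))
    t=Rt.T@(np.r_[w,.021+.025-.019+.038]-d["pos"]);print("tool shift from pos to tip 25 mm above:",t)
E
python3 bead2.py w0.npz
python3 -c "
import cv2;i=cv2.imread('pics/w0.png')[150:245,220:430];cv2.imwrite('pics/wc.png',cv2.resize(i,None,fx=3.5,fy=3.5,interpolation=cv2.INTER_CUBIC))"
```

```text
depth [254 176  16  37 481] ((-49.97271728515625, -68.86796569824219), (40.468502044677734, 15.635961532592773), 1.1214110851287842) world [ 0.51882816 -0.0581791 ] z 0.021760374271595495
tool shift from pos to tip 25 mm above: [-0.00860907 -0.06909417  0.13377626]
blue rays [255 177  14  36 347] ((-49.843238830566406, -67.75518035888672), (14.383728981018066, 38.9830436706543), 87.20462036132812) world [ 0.51873222 -0.05706292] z 0.021942925316829676
tool shift from pos to tip 25 mm above: [-0.00873876 -0.06798141  0.13377648]
```

View pics/wc.png

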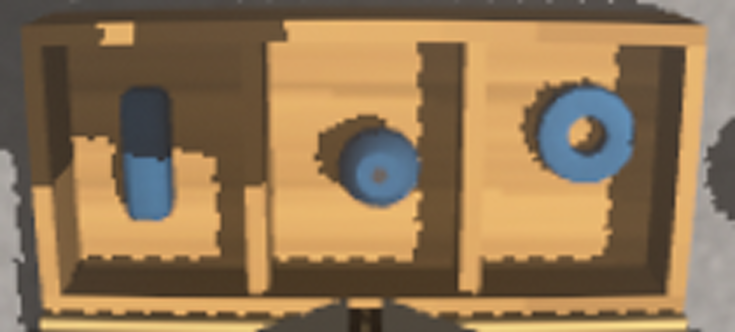

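The crop shows the long bead in the left compartment (case y −68 mm), measuring 40×15 mm with its top at about 21.5 mm. That matches the given size. I'll move above it, then go down.

arm_command --targets '[[[-0.0015,-0.0135,0,0,0,0],[-0.002,-0.02,0,0,0,0],[-0.003,-0.02,0,0,0,0],[-0.002,-0.015,0,0,0,0],[0,0,0.02,0,0,0],[0,0,0.02,0,0,0],[0,0,0.02,0,0,0],[0,0,0.02,0,0,0],[0,0,0.02,0,0,0],[0,0,0,0,0,0]]]'

```text
clock: 9.38
position: [0.5184, -0.0581, 0.0982]
ee_rot: [0.315, -3.123, -0.0]
force: [-0.0, 0.5, 0.7]
width: 0.009
gripper_force: 0.0
```

arm_command --targets '[[[0,0,0.014,0,0,0],[0,0,0.01,0,0,0],[0,0,0.01,0,0,0],[0,0,0,0,0,0],[0,0,0,0,0,0]]]'

```text
clock: 10.0
position: [0.5195, -0.0577, 0.0657]
ee_rot: [-0.316, 3.125, -0.0]
force: [0.0, -0.4, -0.5]
width: 0.005
gripper_force: 0.0
```

```bash
python3 st.py
python3 - <<'E'
from cell import arm
import cv2,numpy as np
s=arm.observe();d=arm.get_image("wrist");cv2.imwrite("pics/w1.png",d["pixels"][:,:,::-1]);np.savez("w1.npz",pos=s["position"],rot=s["ee_rot"],**d)
E
python3 bead2.py w1.npz
```

```text
10.0 [ 0.5195 -0.0577  0.0657] case [-0.0492 -0.0685] [ 0.0169 -0.3666 -0.4656] 0.005459048001320051 [-0.2283  0.5125  0.3218  2.0293 -0.2633  0.6385  2.04  ]
[[-0.9798 -0.2002  0.0002]
 [-0.2002  0.9798  0.    ]
 [-0.0002 -0.     -1.    ]]
depth [313 200  25  38 831] ((-58.750240325927734, -68.85260009765625), (15.298521995544434, 24.819913864135742), 89.35733032226562) world [ 0.51022531 -0.05992151] z 0.021710662913641376
tool shift from pos to tip 25 mm above: [ 0.00953156 -0.00032615  0.00066286]
blue rays [314 201  22  37 715] ((-58.93451690673828, -69.05764770507812), (24.203401565551758, 13.16332721710205), 0.6240066289901733) world [ 0.51008582 -0.0601593 ] z 0.02189970362744509
tool shift from pos to tip 25 mm above: [ 0.00971583 -0.0005312   0.00066283]
```

View pics/w1.png

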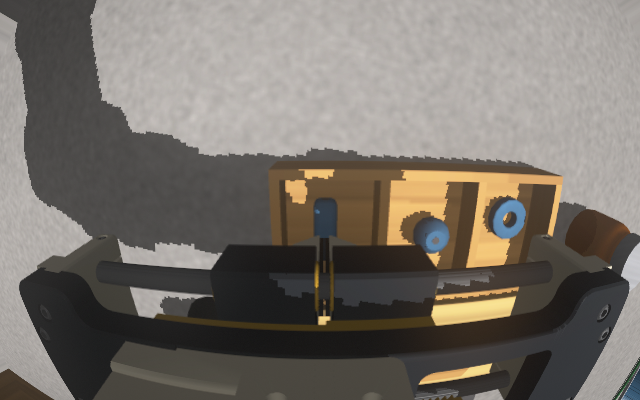

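The fingertips sit over the bead at about (325,218). Its visible near end puts the middle at case (−50,−69) mm, within 1 mm of the TCP. Now I'll hold.

arm_command --targets '[[[0,0,0,0,0,0],[0,0,0,0,0,0],[0,0,0,0,0,0],[0,0,0,0,0,0],[0,0,0,0,0,0],[0,0,0,0,0,0],[0,0,0,0,0,0],[0,0,0,0,0,0],[0,0,0,0,0,0],[0,0,0,0,0,0]]]'

```text
clock: 11.3
position: [0.5194, -0.0576, 0.0655]
ee_rot: [-0.316, 3.126, 0.0]
force: [-0.3, -0.7, 0.0]
width: 0.002
gripper_force: 0.0
```

arm_command --targets '[[[0,0,0,0,0,0],[0,0,0,0,0,0],[0,0,0,0,0,0],[0,0,0,0,0,0],[0,0,0,0,0,0],[0,0,0,0,0,0],[0,0,0,0,0,0],[0,0,0,0,0,0],[0,0,0,0,0,0],[0,0,0,0,0,0]]]'

```text
clock: 12.55
position: [0.5194, -0.0576, 0.0655]
ee_rot: [-0.316, 3.126, 0.0]
force: [0.0, 0.0, 0.3]
width: 0.004
gripper_force: 0.0
```

```bash
python3 st.py
python3 - <<'E'
from h import *
from cell import arm
d=arm.get_image("scene");W=world(d);z=W[...,2]
yaw=np.deg2rad(11.55);A=np.array([[np.cos(yaw),np.sin(yaw)],[-np.sin(yaw),np.cos(yaw)]]);Q=(W[...,:2]-[.554,.0193])@A.T
k=(z>.037)&(z<.044)&(abs(Q[...,1])<.09)&(Q[...,0]>.03)&(Q[...,0]<.12);print("plate far edge",np.percentile(Q[k][:,0],[50,98,100]))
E
```

```text
12.55 [ 0.5194 -0.0576  0.0655] case [-0.0493 -0.0684] [0.0379 0.0227 0.2565] 0.004277077305944083 [-0.2283  0.5126  0.3217  2.0295 -0.2634  0.6383  2.0401]
[[-0.9797 -0.2003  0.    ]
 [-0.2003  0.9797  0.0001]
 [-0.      0.0001 -1.    ]]
plate far edge [0.06901237 0.08653461 0.09482515]
```

```bash
python3 -c "
from cell import arm
print(arm.sign_off())"
```

```text
the job is handed in; nothing more can be done
None
```

The job is handed in: the cover is pushed to its end stop, and the closed fingertips held about 25 mm above the middle of the long bead for over 2 s and are still there, with no beads touched and nothing around the case seen to move.

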